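Unlock the grinder's isolator and turn it on

ROBOT

A 6-joint arm with a two-finger parallel gripper is mounted at the origin on a cart in front of the work surface, level with it; the furniture and walls round the work are solid. World frame = base frame: x ahead of the robot, y to its left, z up, the work surface at z = 0. Lengths are in m, angles in rad, forces in N, time in s.
With the tool pointing down it reaches from about 0.275 to 0.85 m from the base axis. Payload 5.2 kg.
Tool frame: the origin (TCP) lies where the fingers leave the gripper's body, on its centre line; the fingertips stand 73 mm ahead of it and the grasp point (between the pads) lies bot.grip_point_offset ahead of it (bot.grip_point_offset is the distance from the TCP to the grasp point, in m); z points along the fingers, x is the direction in which the jaws open and shut, and the axes are right-handed (so a half turn about z gives the same grasp; the last joint's range is limited). The gripper opens to 85 mm and grips with 20 to 120 N. Pads are 22 mm wide; open, the fingers measure 114 mm over their backs; the gripper's body (76 mm by 85 mm) begins 54 mm behind the grasp point. The pads swing forward as they close: fully open they stand 13 mm farther back than shut.
Start: joints at [1.016, 0.259, 1.535, -0, 1.348, -0.203], TCP at [0.19, 0.516, 0.304] pointing down, gripper open.
Joint ranges: [-3.14, 3.14], [-0.91, 2.08], [0.19, 2.58], [-1.22, 4.36], [0.22, 2.71], [-3.12, 3.12]. Speed limits (rad/s): [2.57, 2.57, 3.14, 3.14, 3.14, 3.14].

INTERFACE

Orientations are given as [roll, pitch, yaw] about the fixed x, y, z axes, in that order (R = Rz(yaw) Ry(pitch) Rx(roll)).
In Python, from station import bot, cams gives the robot as it stands.
- The arm moves only by the shell command python3 -m pendant 'ROWS' [OPENING] [FORCE]. ROWS is JSON, one flat list of numbers, 6 for each row, row after row: the shift along the tool's x, y, z in cm, then the turn, a rotation vector about the tool's x, y, z in degrees. A call has 1 to 10 rows; each row is the pose to reach, as a shift and turn from the pose commanded when the call began, along the tool's axes at that moment; what a row does not reach only later rows make up. A row lasts 1/10 s, in which the tool goes at most 50 mm and 8.59 degrees, less where a joint would pass 70% of its speed; a pose out of reach is approached as far as the arm can. A call with a gripper value outside its range is refused whole. OPENING is the closure in counts, from 0 (fully open) to 255 (shut), set as the call begins (- or left out, the last holds). The fingers move at their own pace and stop on an object; FORCE is the grip in N (left out, the last holds). Time passes only in rows, so rows that repeat a pose let the fingers close. It gives the time, the measured TCP pose, the force and the opening at its end, in the units of the state.
- bot.get_obs(): the state, without advancing time (a new reading comes with each control period).
- cams.grab_frame(name): name is "scene" or "top" or "wrist"; returns a dict with "image" (420x560x3 uint8, red, green, blue), "fx", "fy", "cx", "cy" (pixels), "xyz" and "orientation" of the camera in the world. Camera axes: x right, y up, looking along -z (the intrinsics and any distortion apply to the point x, -y, -z); pixel columns grow to the right and rows downward; lengths in m; the calibration is good to about 2 mm. A picture is of the moment at which its call begins. There is no depth.
- bot.close_job(): hands the job in, once; it reports no verdict.
The state is a dict: "t": time; "q": joint angles; "dq": joint speeds; "tau": joint torques, N m; "ee_pos": TCP position; "orientation": TCP orientation; "force": force on the tool from outside, world axes, zero at the start; "torque": the same for the moment, N m; "opening": finger opening in m.
Only numpy, scipy, OpenCV 4.12 (cv2) and the standard library are available. Lean on these libraries where they do the work, as an engineer would, in place of code of your own. Each camera call takes 0.05 s, during which the arm holds its last target.

TASK

Switch on the bench grinder's isolator, the grey box with the orange knob: pinch the knob's two black release tabs together, turn the knob clockwise with the tabs held in until its white pointer stands at the green mark, and let go so that both tabs spring out and lock it there. Do not touch the grey box with the blue knob.

Things in the scene. Friction and masses are not known exactly. Their poses are not given: they have to be found in the camera images.
- orange_isolator_tab_a (a point): Centre of the outer face of one black release tab on the orange knob, 91 mm above the bench, 27 mm from the knob's vertical axis while out. 22 mm wide, 24 high; sprung out (1.5 N out, 5 to 7 N fully in), travel 7 mm towards the axis. y axis: level, along the line through both tabs, from b to a; x: to the knob's pointer end; z up. A metal collar 76 mm across, top 65 mm above the bench, lies below.
- orange_isolator_tab_b (a point): The same point on the opposite tab; 54 mm apart when both are out (the knob's axis is midway), 40 mm pinched fully in. Each tab has a tooth that locks the knob until both tabs are in by more than 5 mm; held between the tabs, the knob can then be turned. It is a bar 58 x 29 mm, top 104 mm above the bench, on a fixed grey box 110 x 86 mm, 55 mm high, with its axis at the box's centre.
- orange_isolator_knob (a joint): Angle of the orange knob (rad), growing clockwise seen from above: 0 at the red mark (off, where it starts, locked), 1.047 (60 degrees) at the green mark (on, an end stop, where the tabs can spring out fully again; between the marks they cannot). It turns easily, about 0.03 N m, while both tabs are held in.
- blue_isolator: The other fixed grey box, alike in shape and size but with a blue knob: not to be touched. Its origin is the middle of its underside, on its knob's axis; z up, x towards the side with the red and green marks. The boxes stand one nearer, one further from the robot. To their right (-y) stands the tall bench grinder, from y = -0.19; to the left (+y) an earth clamp, x 0.44 to 0.58, y 0.16 to 0.39.

How it is judged:
On the way, in this order (a step that is already met when the one before it is completed fails the run):
1. both tabs are pinched in while the knob is still at the red mark (distance between orange_isolator_tab_a and orange_isolator_tab_b below 0.044 m and value of joint orange_isolator_knob below 0.17 rad), for 0.1 s.
2. the knob is turned to the green mark (value of joint orange_isolator_knob above 0.9 rad), for 0.1 s.
At the end, for the whole second after the job is handed in: The orange knob points at the green mark (within about 8 degrees) and both its tabs are out, locking it there (their outer faces more than 51 mm apart) (value of joint orange_isolator_knob above 0.9 rad and distance between orange_isolator_tab_a and orange_isolator_tab_b above 0.051 m); the robot touches nothing.
It fails at once if the isolator with the blue knob is touched (contact force between any of the arm, the fingers and blue_isolator above 1 N).
It also fails if it takes over 35 s, if anything falls off the work surface, if the arm or the gripper's body presses on something with over 40 N, if the wrist force passes 120 N, or if a joint passes its speed limit or range.

## Working session

There is one attempt and no reset: what is moved stays moved. The work goes in short steps, Python scripts to look and compute and a shell command to move; the robot and the scene stay as the last step left them, time stands still between calls to the robot, and variables do not carry over. Pictures are saved under pics/ and viewed, and the job is handed in when it is done.

```bash
ls; mkdir -p pics
python3 - <<'E'
from station import bot,cams
import cv2
print(bot.get_obs(), bot.grip_point_offset)
for n in ("scene","top"):
    f=cams.grab_frame(n); cv2.imwrite(f"pics/{n}0.png",f["image"][:,:,::-1]); print({k:v for k,v in f.items() if k!="image"})
E
```

```text
pics
{'t': 0.0, 'q': array([ 1.01616175e+00,  2.59348320e-01,  1.53613036e+00,  9.96019289e-06,
        1.34799039e+00, -2.02807626e-01]), 'dq': array([ 0.00032751,  0.00082716, -0.00327045, -0.00109918,  0.0006956 ,
        0.00096815]), 'tau': array([ 3.18509237e-04, -4.46021712e+01, -2.90571874e+01, -3.40571323e-04,
        1.15182088e-02,  1.66880227e-05]), 'ee_pos': array([0.18929453, 0.51595863, 0.30305273]), 'orientation': array([-3.14120519e+00,  1.83600493e-03,  1.21896752e+00]), 'force': array([-1.35656085, -0.67213287,  0.52729392]), 'torque': array([-0.00720552,  0.04173465, -0.03714049]), 'opening': 0.08533400246764755} 0.0539
{'fx': 526.6328760326331, 'fy': 526.6328760326331, 'cx': 278.9396467612584, 'cy': 209.59530840731537, 'xyz': array([0.07133613, 0.23584747, 0.72703048]), 'orientation': array([ 0.70607511,  0.01659211, -2.07747368])}
{'fx': 434.1390186761994, 'fy': 434.1390186761994, 'cx': 274.78907089961154, 'cy': 201.85789892596523, 'xyz': array([ 0.3881873 , -0.02817521,  0.91810215]), 'orientation': array([ 0.18675875,  0.02058243, -1.56079515])}
```

View pics/scene0.png

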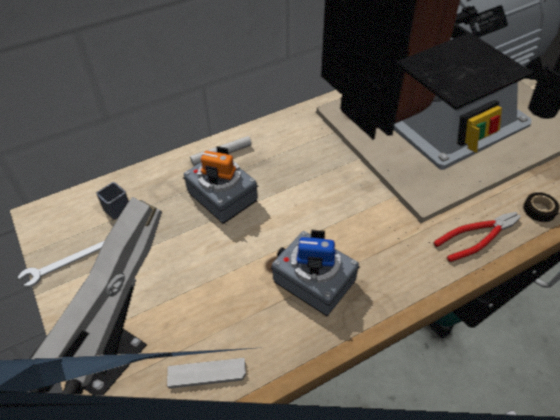

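View pics/top0.png

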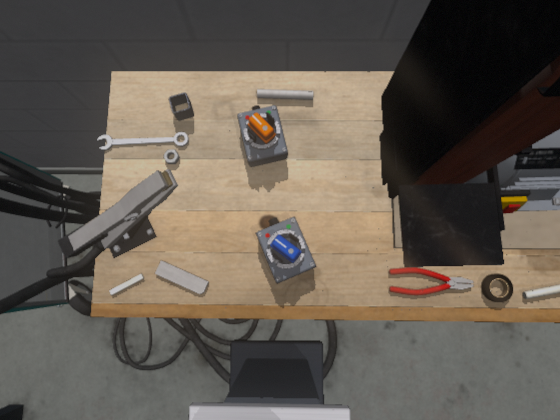

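The scene view shows the orange isolator at about (220,180) and the blue one at (315,265). The top view shows them at (262,130) and (286,250). I'll zoom in on the orange knob and measure it.

```bash
cat > h.py <<'E'
import numpy as np, cv2
from scipy.spatial.transform import Rotation as R
def ray(f,u,v):
    d=np.array([(u-f["cx"])/f["fx"],-(v-f["cy"])/f["fy"],-1.])
    return np.array(f["xyz"]),R.from_euler('xyz',f["orientation"]).as_matrix()@d
def onz(f,u,v,z):
    o,d=ray(f,u,v); return (o+d*(z-o[2])/d[2])
def proj(f,p):
    c=R.from_euler('xyz',f["orientation"]).as_matrix().T@(np.array(p)-f["xyz"])
    return f["cx"]+f["fx"]*c[0]/-c[2], f["cy"]-f["fy"]*c[1]/-c[2]
E
python3 - <<'E'
from h import *
from station import bot,cams
tiles=[]
for n,(a,b) in {"top":((262,130),(286,250)),"scene":((220,180),(315,265))}.items():
    f=cams.grab_frame(n); im=f["image"]; hsv=cv2.cvtColor(im,cv2.COLOR_RGB2HSV)
    for name,lo,hi,c in (("orange",(5,150,90),(18,255,255),a),("blue",(105,140,60),(125,255,255),b)):
        m=cv2.inRange(hsv,lo,hi); k=np.zeros_like(m); k[c[1]-40:c[1]+40,c[0]-40:c[0]+40]=255; m&=k
        cn=max(cv2.findContours(m,cv2.RETR_EXTERNAL,cv2.CHAIN_APPROX_NONE)[0],key=cv2.contourArea)
        r=cv2.minAreaRect(cn); print(n,name,r, onz(f,*r[0],.104).round(4))
        bp=cv2.boxPoints(r); print(np.array([onz(f,*p,.104)[:2] for p in bp]).round(4).tolist())
    for c in (a,b): tiles.append(cv2.resize(im[c[1]-35:c[1]+35,c[0]-45:c[0]+45],None,fx=4,fy=4,interpolation=cv2.INTER_CUBIC))
o=np.vstack([np.hstack(tiles[:2]),np.hstack(tiles[2:])]); cv2.imwrite("pics/zoom.png",o[:,:,::-1])
E
```

```text
top orange ((261.0000305175781, 127.0000228881836), (31.11269760131836, 15.55634880065918), 45.0) [0.6921 0.0189 0.104 ]
[[0.7035, 0.0518], [0.7266, 0.0304], [0.6808, -0.0138], [0.6581, 0.0075]]
top blue ((285.96148681640625, 247.30767822265625), (28.56705665588379, 13.31280517578125), 33.690067291259766) [ 0.4555 -0.0316  0.104 ]
[[0.4597, -0.0024], [0.4806, -0.0161], [0.4513, -0.0608], [0.4306, -0.047]]
scene orange ((217.91265869140625, 163.9193115234375), (35.528831481933594, 23.862648010253906), 11.768289566040039) [0.6805 0.0271 0.104 ]
[[0.6796, 0.0637], [0.7277, 0.0338], [0.6813, -0.0104], [0.6357, 0.0208]]
scene blue ((316.005859375, 250.77647399902344), (36.529197692871094, 27.19967269897461), 5.90614128112793) [ 0.4452 -0.0215  0.104 ]
[[0.4416, 0.0135], [0.4817, -0.0147], [0.449, -0.0578], [0.4104, -0.0281]]
```

View pics/zoom.png

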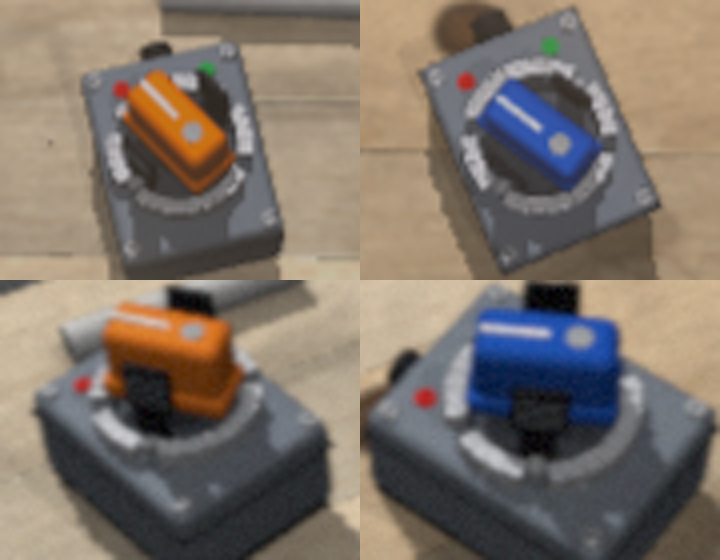

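Run:
```python
from h import *
from station import bot,cams
f=cams.grab_frame("wrist"); cv2.imwrite("pics/w0.png",f["image"][:,:,::-1])
o=bot.get_obs(); Rt=R.from_euler('xyz',o["orientation"]).as_matrix()
print({k:v for k,v in f.items() if k!="image"}, Rt.T@(f["xyz"]-o["ee_pos"]), (Rt.T@R.from_euler('xyz',f["orientation"]).as_matrix()).round(3))
for p in ([.60,.02,.36],[.64,.02,.34]):
    print(Rt.T@(np.array(p)-o["ee_pos"])*100)
f=cams.grab_frame("top"); im=f["image"][95:155,230:300]
o=cv2.resize(im,None,fx=10,fy=10,interpolation=cv2.INTER_CUBIC); cv2.imwrite("pics/z2.png",o[:,:,::-1])
```

```text
{'fx': 308.17002143531056, 'fy': 308.17002143531056, 'cx': 277.9451504395361, 'cy': 210.05203318704085, 'xyz': array([0.10992851, 0.54581581, 0.37475126]), 'orientation': array([-3.34487008e-01,  7.98143783e-04,  1.21948572e+00])} [ 0.00036857 -0.08482503 -0.07122578] [[ 1.    -0.    -0.   ]
 [-0.    -0.945 -0.328]
 [-0.     0.328 -0.945]]
[-32.43691985  55.64184518  -5.63223928]
[-31.05693639  59.3972716   -3.63413564]
```

View pics/z2.png

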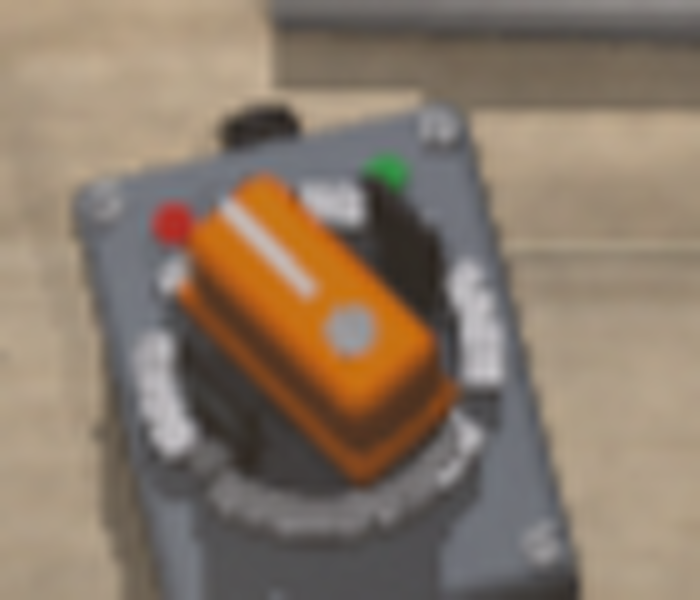

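View pics/w0.png

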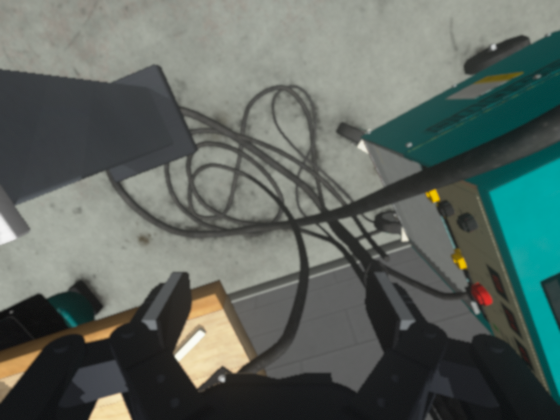

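Run:
```python
from h import *
from station import bot,cams
f=cams.grab_frame("top")
g=lambda x,y:(230+x/10-.45,95+y/10-.45)
c=onz(f,*g(312,292),.104); print(c, onz(f,*g(324,371),.055))
a=onz(f,*g(228,205),.104);b=onz(f,*g(312,293),.104); d=b-a; print("pointer yaw",np.degrees(np.arctan2(-d[1],-d[0])))
p1=onz(f,*g(105,200),.055);p2=onz(f,*g(440,125),.055);p3=onz(f,*g(543,543),.055)
e=p1-p2;print("box", np.degrees(np.arctan2(e[1],e[0]))-90); e=p2-p3;print(np.degrees(np.arctan2(e[1],e[0])))
r=onz(f,*g(175,224),.056);gr=onz(f,*g(388,172),.056);print([np.degrees(np.arctan2(*(q-c)[[1,0]])) for q in (r,gr)])
o=bot.get_obs(); Rt=R.from_euler('xyz',o["orientation"]).as_matrix()
y=np.radians(133); t=np.array([*(c[:2]-.02*np.array([np.sin(y),-np.cos(y)])),.32])
print(t,Rt.T@(t-o["ee_pos"])*100, o["t"])
```

```text
[0.69888128 0.01945922 0.104     ] [0.70020344 0.019539   0.055     ]
pointer yaw 42.76342418007168
box 13.464264605609586
13.648509768434792
[np.float64(43.73323827615714), np.float64(-15.862992386581427)]
[0.68425421 0.00581925 0.32      ] [-30.86811037  64.03772563  -1.62032567] 0.35
```

```bash
python3 -m pendant '[0,0,-4,0,0,0, -2,4,-5,0,0,-8, -4,8,-5,0,0,-16, -6,12.4,-5,0,0,-24, -8,16.6,-5,0,0,-32, -10,20.8,-5,0,0,-40, -12,25,-5,0,0,-48, -14,29,-5,0,0,-56, -16,33.2,-5,0,0,-63.7, -18,37.4,-5,0,0,-63.7]' 0 20
```

```text
t: 1.35
ee_pos: [0.4713, 0.2256, 0.3542]
orientation: [3.141, -0.0, 2.336]
force: [0.8, 0.2, 0.1]
opening: 0.0854
```

```bash
python3 -m pendant '[-4.5,0,0.5,0,0,0, -9,0,1,0,0,0, -13.5,0.1,1.5,0,0,0, -18,0.2,2,0,0,0, -22.5,0.3,2.5,0,0,0, -27,0.3,3,0,0,0, -29.5,0.3,3,0,0,0, -29.5,0.3,3,0,0,0, -29.5,0.3,3,0,0,0]'
python3 - <<'E'
from h import *
from station import bot,cams
f=cams.grab_frame("wrist"); cv2.imwrite("pics/w1.png",f["image"][:,:,::-1]); print(bot.get_obs())
im=f["image"]
u,v=map(int,proj(f,[.7,.0195,.09])); print(u,v)
cv2.imwrite("pics/w1z.png",cv2.resize(im[v-60:v+60,u-70:u+70],None,fx=5,fy=5,interpolation=cv2.INTER_CUBIC)[:,:,::-1])
E
```

```text
t: 2.25
ee_pos: [0.6759, 0.0147, 0.3232]
orientation: [-3.141, -0.001, 2.33]
force: [0.5, 0.5, 0.1]
opening: 0.0853
{'t': 2.3, 'q': array([-1.41991846e-01,  4.79076262e-01,  1.16383938e+00,  4.21116144e-04,
        1.49974945e+00, -2.47281403e+00]), 'dq': array([ 1.82989097e-02, -2.00612103e-02,  1.03911628e-02, -8.27604930e-04,
       -1.38281313e-03,  8.87514469e-05]), 'tau': array([-1.08800780e+00, -5.74125409e+01, -3.05815673e+01, -8.72116419e-02,
       -6.10001385e-02, -5.76123915e-03]), 'ee_pos': array([0.67547902, 0.01548357, 0.32360552]), 'orientation': array([-3.14125725e+00, -1.10184574e-03,  2.33079188e+00]), 'force': array([-0.46344022,  0.8131922 ,  0.36557987]), 'torque': array([ 0.03292793,  0.01817403, -0.00197703]), 'opening': 0.08517997003929507}
264 209
```

View pics/w1.png

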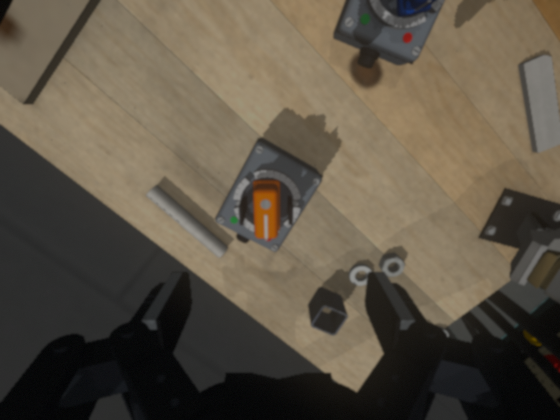

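View pics/w1z.png

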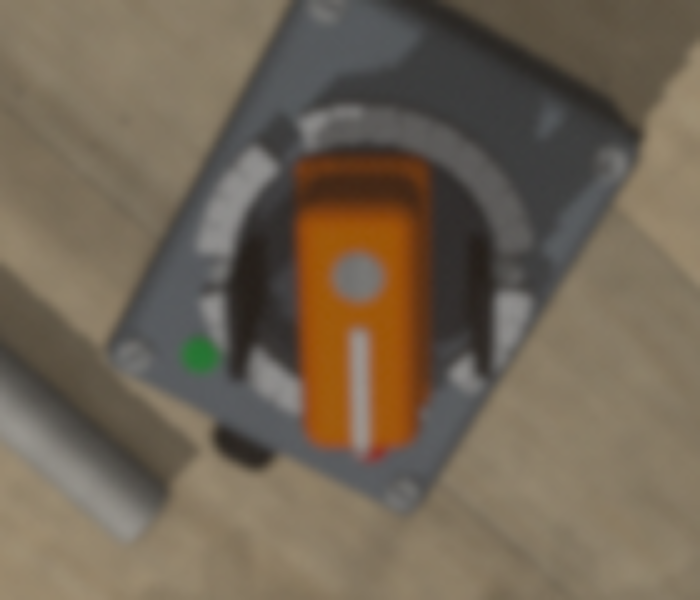

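The wrist view has the knob at (265,210), with the pointer almost straight down the image. The two black tabs stand left and right of it, at zoomed columns 245 and 482. The jaws already line up with the tabs.

```bash
cat >> h.py <<'E'
def rows(o,p,yaw):
    Rt=R.from_euler('xyz',o["orientation"]).as_matrix()
    Rd=(R.from_euler('z',yaw)*R.from_euler('x',np.pi)).as_matrix()
    return (Rt.T@(np.array(p)-o["ee_pos"])*100).round(2), np.degrees(R.from_matrix(Rt.T@Rd).as_rotvec()).round(2)
E
python3 - <<'E'
from h import *
from station import bot,cams
f=cams.grab_frame("wrist")
u0,v0=264-70,209-60
g=lambda x,y:(u0+x/5-.4,v0+y/5-.4)
c=onz(f,*g(359,326),.104);print("top c",c)
a=onz(f,*g(358,330),.104);b=onz(f,*g(361,455),.104);d=b-a;print("ptr",np.degrees(np.arctan2(d[1],d[0])))
s=[onz(f,*g(*p),.055) for p in ((323,8),(132,357),(403,494),(610,163))];print("box",(s[0]+s[2])/2,(s[1]+s[3])/2)
tl,tr=[onz(f,*g(x,310),.10) for x in (245,482)];print("tabs",tl,tr,(tl+tr)/2,np.linalg.norm(tl-tr), np.degrees(np.arctan2(*(tl-tr)[[1,0]])))
o=bot.get_obs(); print(o["t"],o["ee_pos"],o["orientation"],np.degrees(o["orientation"][2]))
for z in (.2,.145): print(rows(o,[.700,.0195,z],np.radians(133.5)))
E
```

```text
top c [0.69889108 0.02105045 0.104     ]
ptr 44.08390076049669
box [0.70100033 0.02248543 0.055     ] [0.70051365 0.02225707 0.055     ]
tabs [0.71344869 0.00282226 0.1       ] [0.68033438 0.03766876 0.1       ] [0.69689153 0.02024551 0.1       ] 0.04807116438538631 -46.46003881870993
2.35 [0.67533754 0.01595785 0.32405122] [ 3.14150951e+00 -5.62351691e-04  2.33147837e+00] 133.58387075658914
(array([-1.45,  2.03, 12.4 ]), array([ 0.  , -0.03,  0.08]))
(array([-1.45,  2.03, 17.9 ]), array([ 0.  , -0.03,  0.08]))
```

```bash
python3 -m pendant '[-0.7,1,4,0,0,0, -1.3,2.1,8,0,0,0, -1.3,2.1,11,0,0,0, -1.3,2.1,12.4,0,0,0, -1.3,2.1,12.4,0,0,0, -1.3,2.1,12.4,0,0,0]'
python3 - <<'E'
from h import *
from station import bot,cams
f=cams.grab_frame("wrist"); cv2.imwrite("pics/w2.png",f["image"][:,:,::-1])
o=bot.get_obs(); print(o["t"],o["ee_pos"],o["orientation"],o["force"]); print(rows(o,[.6997,.0207,.148],np.radians(133.5)))
u,v=map(int,proj(f,[.7,.0205,.09])); print(u,v)
cv2.imwrite("pics/w2z.png",cv2.resize(f["image"][v-75:v+75,u-100:u+100],None,fx=4,fy=4,interpolation=cv2.INTER_CUBIC)[:,:,::-1])
E
```

```text
t: 2.95
ee_pos: [0.7005, 0.0206, 0.2018]
orientation: [3.14, 0.002, 2.332]
force: [1.3, -0.2, 0.1]
opening: 0.0853
3.0 [0.70090106 0.0203822  0.20258019] [3.13911196e+00 3.07072479e-03 2.33127843e+00] [-0.09653851 -0.40439881  0.78515446]
(array([ 0.12, -0.08,  5.46]), array([0.14, 0.18, 0.07]))
278 239
```

View pics/w2z.png

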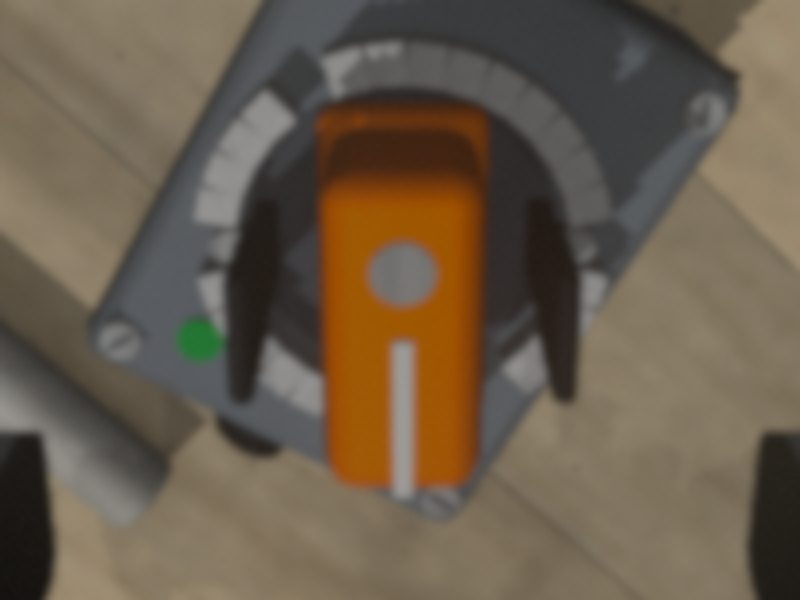

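View pics/w2.png

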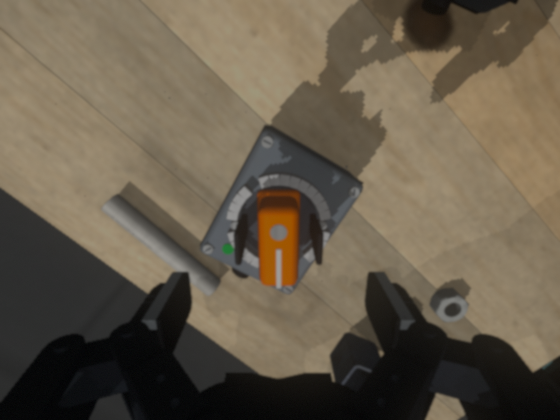

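Run:
```python
from h import *
from station import bot,cams
f=cams.grab_frame("wrist"); o=bot.get_obs()
g=lambda x,y:(178+x/4-.4,164+y/4-.4)
Rt=R.from_euler('xyz',o["orientation"]).as_matrix()
for q,z in (((403,335),.104),((402,300),.103)):
    p=onz(f,*g(*q),z); print(p,Rt.T@(p-o["ee_pos"])*100)
for q in ((228,330),(578,330)):
    p=onz(f,*g(*q),.103); print("tab",p,Rt.T@(p-o["ee_pos"])*100)
s=[onz(f,*g(*p),.055) for p in ((120,340),(708,112))]; print((s[0]+s[1])/2)
print(o["t"],o["ee_pos"],o["orientation"],rows(o,[.6997,.0207,.148],np.radians(133.5)))
```

```text
[0.70007285 0.01981088 0.104     ] [ 0.07216168 -0.12675498  9.88270213]
[0.69628081 0.01598523 0.103     ] [ 0.05661318 -0.66545915  9.98123044]
tab [7.18321361e-01 1.82805690e-04 1.03000000e-01] [-2.60735678 -0.15735079  9.99197189]
tab [0.68132827 0.03893321 0.103     ] [ 2.74991614 -0.16752359  9.97323827]
[0.70140689 0.02129817 0.055     ]
3.05 [0.70104785 0.02021847 0.20283213] [3.1387581  0.00349145 2.33108894] (array([ 0.15, -0.08,  5.48]), array([0.16, 0.2 , 0.06]))
```

```bash
python3 -m pendant '[0.07,-0.1,2,0,0,0, 0.07,-0.1,4,0,0,0, 0.07,-0.1,5.4,0,0,0, 0.07,-0.1,5.4,0,0,0, 0.07,-0.1,5.4,0,0,0, 0.07,-0.1,5.4,0,0,0]'
python3 - <<'E'
from h import *
from station import bot,cams
f=cams.grab_frame("wrist")
o=bot.get_obs(); print(o["t"],o["ee_pos"],o["orientation"],o["force"]); print(rows(o,[.6999,.0202,.148],np.radians(133.5)))
cv2.imwrite("pics/w3z.png",cv2.resize(f["image"][180:330,178:378],None,fx=4,fy=4,interpolation=cv2.INTER_CUBIC)[:,:,::-1])
E
```

```text
t: 3.65
ee_pos: [0.6997, 0.0198, 0.1475]
orientation: [3.14, 0.002, 2.331]
force: [0.7, -0.1, 0.0]
opening: 0.0856
3.7 [0.69966774 0.01982958 0.14746937] [3.13998582e+00 2.00244771e-03 2.33079893e+00] [ 0.08420232 -0.97424802  0.12201498]
(array([ 0.01,  0.04, -0.05]), array([0.09, 0.11, 0.05]))
```

View pics/w3z.png

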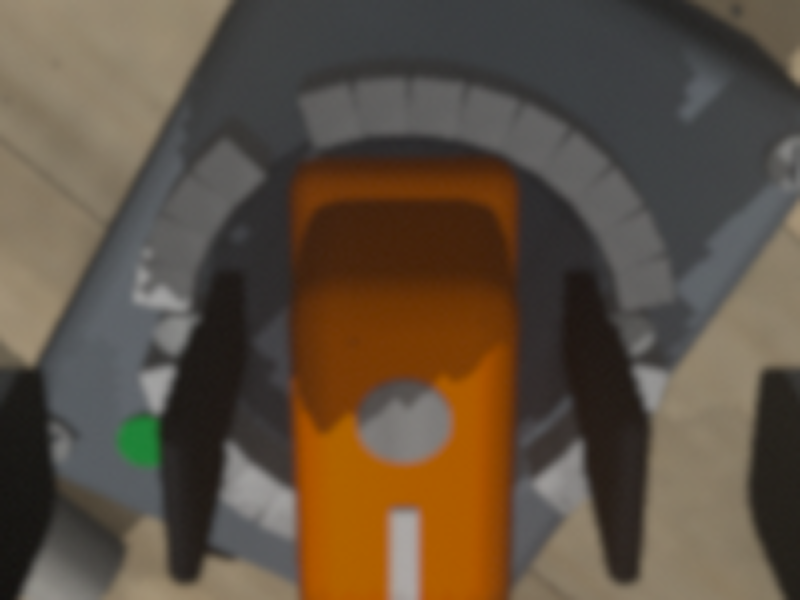

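```bash
python3 -m pendant '[0.04,0,0,0,0,0, 0.04,0,0,0,0,0, 0.04,0,0,0,0,0, 0.04,0,0,0,0,0, 0.04,0,0,0,0,0, 0.04,0,0,0,0,0, 0.04,0,0,0,0,0, 0.04,0,0,0,0,0]' 150 25
python3 - <<'E'
from h import *
from station import bot,cams
f=cams.grab_frame("wrist")
o=bot.get_obs(); print(o["t"],o["ee_pos"],o["orientation"],o["force"],o["torque"],o["opening"]); print(rows(o,[.6999,.0202,.148],np.radians(133.5)))
cv2.imwrite("pics/w4z.png",cv2.resize(f["image"][200:350,178:378],None,fx=4,fy=4,interpolation=cv2.INTER_CUBIC)[:,:,::-1])
E
```

```text
t: 4.5
ee_pos: [0.6993, 0.0199, 0.1476]
orientation: [3.14, 0.002, 2.331]
force: [-1.2, -1.0, 6.5]
opening: 0.0381
4.55 [0.69926705 0.01988354 0.14769148] [3.14027942e+00 2.27902172e-03 2.33077002e+00] [ 0.14157239 -0.57245225  7.50792979] [-0.14723728  0.22243821 -0.00572642] 0.038051602050068016
(array([-0.02,  0.07, -0.03]), array([0.08, 0.13, 0.04]))
```

View pics/w4z.png

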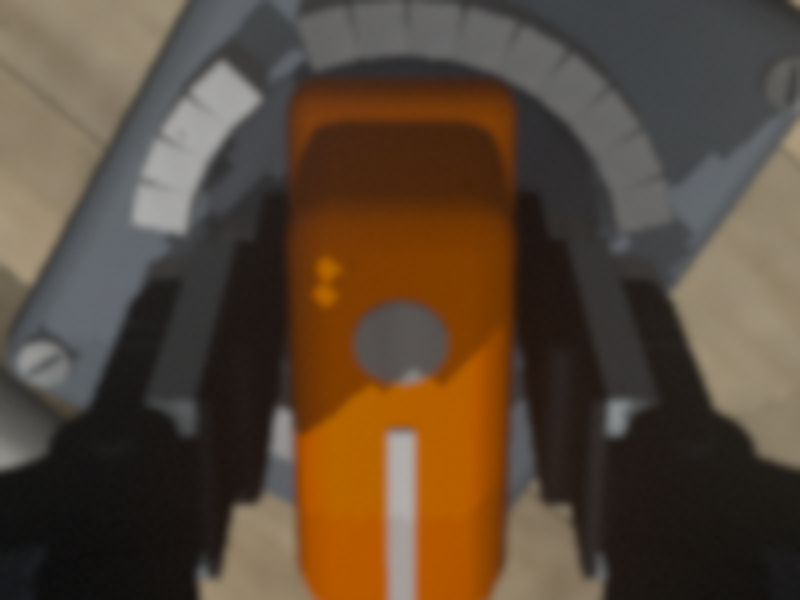

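```bash
python3 -m pendant '[0,0,0,0,0,3, 0,0,0,0,0,9, 0,0,0,0,0,15, 0,0,0,0,0,21, 0,0,0,0,0,27, 0,0,0,0,0,33, 0,0,0,0,0,39, 0,0,0,0,0,45, 0,0,0,0,0,50, 0,0,0,0,0,55]'
python3 - <<'E'
from station import bot
o=bot.get_obs(); print(o["t"],o["ee_pos"],o["orientation"],o["force"],o["torque"],o["opening"])
E
```

```text
t: 5.55
ee_pos: [0.6992, 0.0202, 0.1476]
orientation: [3.139, -0.0, 1.367]
force: [-0.8, -0.0, 5.7]
opening: 0.0379
5.55 [0.69915129 0.02019322 0.1476333 ] [ 3.13938471e+00 -1.51922187e-04  1.36738448e+00] [-0.81056633 -0.01492627  5.68518603] [ 0.0586559   0.26751755 -0.00377453] 0.03791443150059803
```

```bash
python3 -m pendant '[0,0,0,0,0,3, 0,0,0,0,0,5, 0,0,0,0,0,6, 0,0,0,0,0,6, 0,0,0,0,0,6, 0,0,0,0,0,6]'
python3 - <<'E'
from h import *
from station import bot,cams
f=cams.grab_frame("wrist"); t=cams.grab_frame("top")
o=bot.get_obs(); print(o["t"],o["ee_pos"],np.degrees(o["orientation"]),o["force"],o["torque"],o["opening"])
a=cv2.resize(f["image"][180:330,178:378],None,fx=3,fy=3)
cv2.imwrite("pics/w5z.png",a[:,:,::-1])
E
```

```text
t: 6.15
ee_pos: [0.6992, 0.0202, 0.1477]
orientation: [3.139, -0.0, 1.267]
force: [-0.4, 0.5, 6.9]
opening: 0.038
6.25 [0.69918003 0.02024629 0.14770134] [ 1.79863200e+02 -1.09399072e-02  7.26052794e+01] [-0.89340209  0.91657703  7.31779543] [0.03870219 0.22076052 0.49914909] 0.03759664113835311
```

View pics/w5z.png

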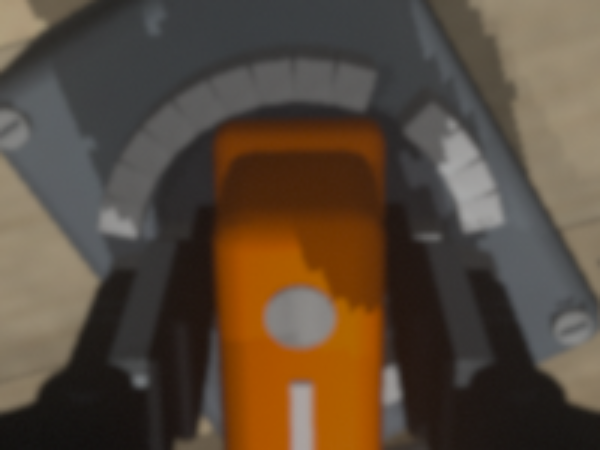

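The knob turned with the gripper, and the 0.5 N·m of torque shows it is against the end stop. I'll release it now.

```bash
python3 -m pendant '[0,0,0,0,0,0, 0,0,0,0,0,0, 0,0,0,0,0,0, 0,0,0,0,0,0, 0,0,0,0,0,0, 0,0,0,0,0,0, 0,0,0,0,0,0, 0,0,0,0,0,0]' 0
python3 - <<'E'
from h import *
from station import bot,cams
f=cams.grab_frame("wrist")
o=bot.get_obs(); print(o["t"],o["ee_pos"],np.degrees(o["orientation"]),o["force"],o["torque"],o["opening"])
cv2.imwrite("pics/w6z.png",cv2.resize(f["image"][180:330,178:378],None,fx=4,fy=4,interpolation=cv2.INTER_CUBIC)[:,:,::-1])
E
```

```text
t: 7.05
ee_pos: [0.6986, 0.0202, 0.1459]
orientation: [3.142, -0.0, 1.266]
force: [0.0, -0.8, 0.1]
opening: 0.0855
7.1 [0.69859791 0.020199   0.14595427] [1.79996759e+02 3.62117705e-04 7.25424186e+01] [-0.78393311 -0.24057953 -0.14081791] [ 0.04358798  0.01191632 -0.01130146] 0.08536021269427563
```

View pics/w6z.png

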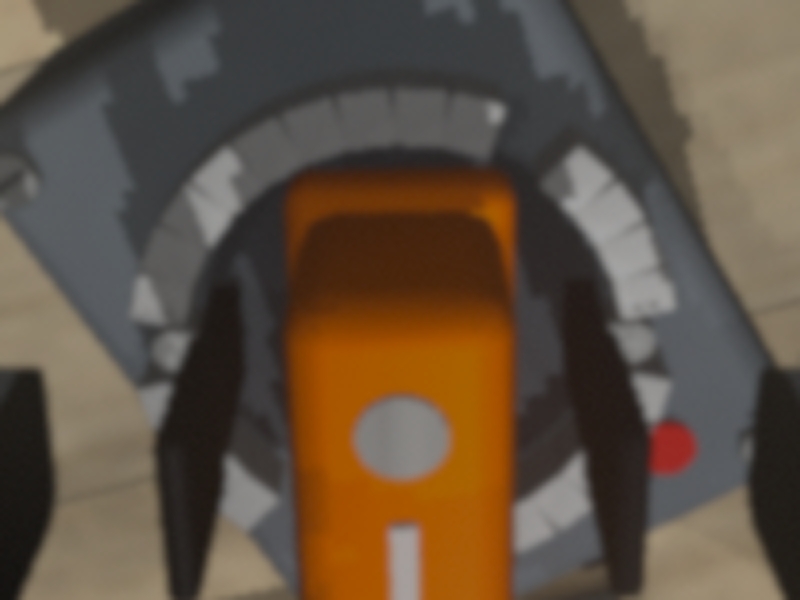

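Both tabs are out: their outer faces are at zoomed columns 160 and 648, the same as before the pinch, and the fingers are clear. I'll retreat straight up and check.

```bash
python3 -m pendant '[0,0,-2,0,0,0, 0,0,-5,0,0,0, 0,0,-8,0,0,0, 0,0,-12,0,0,0, 0,-2,-16,0,0,0, 0,-3,-18,0,0,0, 0,-3,-18,0,0,0, 0,-3,-18,0,0,0, 0,-3,-18,0,0,0, 0,-3,-18,0,0,0]'
python3 - <<'E'
from h import *
from station import bot,cams
f=cams.grab_frame("wrist")
o=bot.get_obs(); print(o["t"],o["ee_pos"],o["dq"].round(3),o["force"],o["opening"])
u,v=map(int,proj(f,[.7,.0205,.09])); print(u,v)
cv2.imwrite("pics/w7z.png",cv2.resize(f["image"][v-60:v+60,u-70:u+70],None,fx=5,fy=5,interpolation=cv2.INTER_CUBIC)[:,:,::-1])
E
```

```text
t: 8.1
ee_pos: [0.6698, 0.029, 0.3236]
orientation: [-3.138, 0.001, 1.266]
force: [-0.5, -0.4, 0.1]
opening: 0.0856
8.15 [0.66985513 0.02904162 0.32381456] [-0.001 -0.004 -0.005 -0.001  0.003 -0.002] [-0.17027915 -0.13653756 -0.09403384] 0.08559582706324008
278 219
```

View pics/w7z.png

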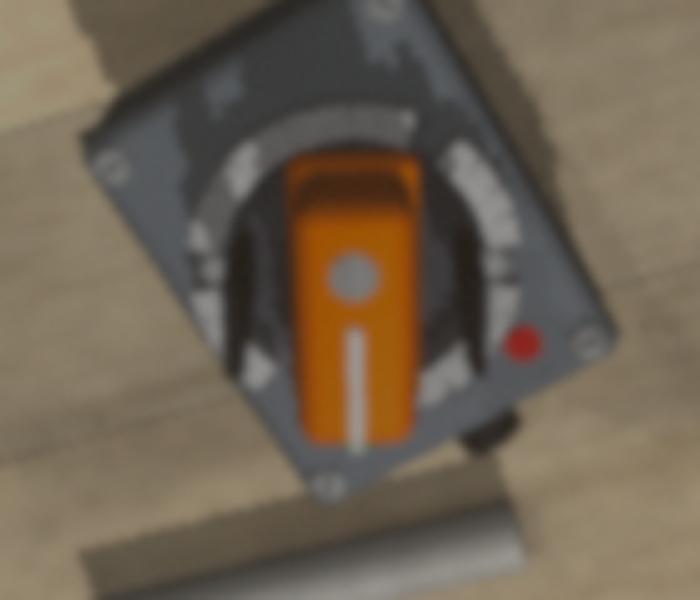

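Run:
```python
from h import *
from station import bot,cams
f=cams.grab_frame("wrist")
g=lambda x,y:(208+x/5-.4,159+y/5-.4)
a=onz(f,*g(354,330),.104);b=onz(f,*g(356,450),.104);d=b-a;print("ptr",np.degrees(np.arctan2(d[1],d[0])))
l,r=[onz(f,*g(x,340),.103) for x in (228,486)]; print(np.linalg.norm(l-r))
print(bot.close_job())
```

```text
ptr -16.527918799177172
0.052755737445186836
the job is handed in; nothing more can be done
None
```

The orange isolator is switched on. I pinched the tabs to about 38 mm between the pads and turned the knob clockwise about 61° until it met the end stop, at roughly 0.5 N·m. Then I opened the gripper, backed straight up and handed the job in at about 8 s.

- **Knob angle:** the pointer measured -16.5° in the last picture. The green mark is at about -16°, and the pointer started at about 43–44°, so it turned about 60°.
- **Tabs:** both look fully out in the pictures. Their outer faces measured about 52.8 mm apart from hand-picked pixels, against 54 mm nominal. That is over the 51 mm limit, but the reading is only good to 1–2 mm.
- **Contact:** the final force reading was about zero. The arm stayed well away from the blue isolator.
- **Disagreement:** the position estimates for the knob's axis from different views and heights differed by 2–3 mm. I centred the grip on the wrist-camera view instead. While gripping there was a steady 6–7 N vertical force, which dropped to zero on release.

No check failed.

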